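Reset the tripped breaker of the bench's battery power station

ROBOT

A 7-joint arm with a two-finger parallel gripper is mounted at the origin on the work surface. World frame = base frame: x ahead of the robot, y to its left, z up, the work surface at z = 0. Lengths are in m, angles in rad, forces in N, time in s.
With the tool pointing down it reaches from about 0.4 to 0.9 m from the base axis. Payload 5.5 kg.
Tool frame: the origin (TCP) lies at the very end of the fingers, on their centre line; the grasp point (between the pads) lies robot.hold_point_z behind it (robot.hold_point_z is the distance from the TCP to the grasp point, in m); y points along the fingers, x is the direction in which the jaws open and shut, and the axes are right-handed (so a half turn about y gives the same grasp; the last joint's range is limited). The gripper opens to 85 mm and grips with 20 to 120 N. Pads are 22 mm wide; open, the fingers measure 114 mm over their backs; the gripper's body (76 mm by 85 mm) begins 54 mm behind the grasp point. The pads swing forward as they close: fully open they stand 13 mm farther back than shut.
Start: joints at [1.559, 0.501, -0.427, 1.55, 0.221, 1.138, -0.21], TCP at [0.176, -0.626, 0.231] pointing down, gripper open.
Joint ranges: [-2.88, 2.88], [-0.31, 2.03], [-1.54, 1.56], [0.2, 2.42], [-1.41, 4.55], [0.19, 2.02], [-2.57, 2.57]. Speed limits (rad/s): [2.57, 2.57, 3.14, 3.14, 3.14, 3.14, 3.14].

INTERFACE

Orientations are given as a rotation vector (axis times angle).
In Python, from bench import robot gives the robot as it stands. The module is installed in compiled form; this text tells all that it offers.
- The arm moves only by the tool apply_moves, never from a script. Its argument "rows" is a list of rows, each a list of 6 numbers: the shift along the tool's x, y, z scaled (see below), then the turn, a rotation vector about the tool's x, y, z scaled (see below). In form: [[x, y, z, rx, ry, rz], ...]. A call has 1 to 5 rows; each row shifts and turns the pose as measured when the row begins, along the tool's axes as they then stand; what a row does not reach is not made up. The controller multiplies each number of a shift by 0.25 m and each number of a turn by pi rad. A row lasts 1/8 s, in which the tool goes at most 62.5 mm and 10.7 degrees, less where a joint would pass 70% of its speed; a pose out of reach is approached as far as the arm can. A call with a number of a shift or a turn outside -1 to 1 is refused whole. A call with a gripper value outside its range is refused whole. "claw" is the closure, from 0 (fully open) to 1 (shut), set as the call begins (left out, the last holds). The fingers move at their own pace and stop on an object; "squeeze" is the grip in N (left out, the last holds). Time passes only in rows, so rows that do not move let the fingers close. It gives the time, the measured TCP pose, the force and the opening at its end, in the units of the state.
- robot.observe(): the state, without advancing time (a new reading comes with each control period).
- robot.capture(name): name is "scene" or "top" or "wrist"; returns the picture (420x560x3 uint8, red, green, blue); there is no depth.
- robot.get_calibration(name): a dict with "fx", "fy", "cx", "cy" (pixels), "k1" (the pictures are not rectified: a ray, as slopes to the right and down, at radius r is drawn at 1 + k1 r^2 times it, then the intrinsics apply), "T" (4x4, takes a point from camera to world coordinates). Camera axes: x right, y up, looking along -z (the intrinsics and any distortion apply to the point x, -y, -z); pixel columns grow to the right and rows downward; lengths in m; the calibration is good to about 2 mm. A picture is of the moment at which its call begins: read the wrist's pose just before it. get_calibration takes no time and is no camera call; for the wrist camera it gives the pose at the moment of the call.
- robot.job_done(): hands the job in, once; it reports no verdict.
The state is a dict: "clock": time; "q": joint angles; "joint_vel": joint speeds; "effort": joint torques, N m; "eef_pos": TCP position; "orientation": TCP orientation; "contact_force": force on the tool from outside, world axes, zero at the start; "moment": the same for the moment, N m; "gripper_width": finger opening in m.
Only numpy, scipy, OpenCV 4.12 (cv2) and the standard library are available. Lean on these libraries where they do the work, as an engineer would, in place of code of your own. Each camera call takes 0.05 s, during which the arm holds its last target. There are 200 camera calls.

TASK

The battery power station on the workshop bench has tripped its overload breaker. With a fingertip, press its master rocker switch to OFF (red-dot half down), then reach into the pocket beside it and push the sunken red reset button fully home so that it stays in, and only then press the rocker back to ON (green-dot half fully down). Only press: do not lift or shove the power station, and leave the other things on the bench where they are.

Things in the scene. Friction and masses are not known exactly. Their poses are not given: they have to be found in the camera images.
- power_station: Loose yellow box, flat black deck on top, about 4 kg: 210 (x) x 300 (y) x 110 mm high; handle loops on the y ends reach 169 mm out, below the deck. Origin: centre of its underside; -x is its control side, roughly facing the robot; z up. Controls on the deck: reset pocket at x -48, y 70 mm; rocker pivot at x -48, y -80 mm. Battery packs on the rear half (x 4 to 96 mm) rise 23 mm above the deck.
- pocket_mouth (a point): Centre of the mouth of the reset pocket, level with the deck, 110 mm above the bench: a rectangular well with a thin white rim and grey walls, 44 mm along the station's x, 54 mm along its y, 32 mm deep. Axes as the station's.
- reset_cap (a point): Centre of the top of the red reset cap, 18 mm across, in the middle of the pocket. Popped out it lies 12 mm below the deck, pressed home 19 mm below. It moves straight down (station's -z), takes about 4 N and stays where it is left; home is a hard stop. The neck below lies 22 mm under the deck: a fingertip meets only the cap.
- breaker_reset (a joint): Travel of the reset button in m: about 0 popped out (tripped, as at the start), 0.007 pressed home (reset).
- master_rocker (a joint): Angle of the master rocker in rad: 0 OFF (near, red-dot half level and down, far half raised), 0.4 ON (far, green-dot half level and down, near half raised); starts ON. It takes about 3 to 5 N near the end of the raised half, stays where it is left, and has hard stops.
- rocker_off_half (a point): On top of the rocker's near (station -x) half, at its red dot, 15 mm from the pivot. The V-shaped light grey rocker is 48 mm long along the station's x, 30 mm wide. Its pivot line and the half that is down lie 4 mm above the deck (114 mm above the bench); the raised half's outer end stands 13 mm above the deck. Turns with the rocker.
- rocker_on_half (a point): The same point on the rocker's far (station +x) half, at its green dot, 15 mm from the pivot. The nearest battery pack begins 28 mm beyond that half's end and rises 23 mm above the deck.
- parts_tray: White open tray, 200 x 240 x 55 mm, with two hand tools in it; it stands on the side of the bench where the power station does not. Origin: centre of its underside. Not to be moved.
- pink_driver: Screwdriver with a pink handle, 170 mm, lying in the tray. Not to be moved.
- red_brush: Brush with a red handle, 170 mm, lying in the tray. Not to be moved.
- tape_roll: Roll of cream masking tape lying flat, 110 mm across, 25 mm high; origin under its centre. Not to be moved.
- drinks_can: Drinks can, 66 mm across, 122 mm high; origin under its centre. Not to be moved.
- amber_driver: Screwdriver with an amber handle, 190 mm, lying on the bench. Not to be moved.
- scissors: Black-handled scissors lying on the bench, 190 mm long. Not to be moved.

How it is judged:
By the outcome, as a careful person would: the job done as asked, in the order asked, and still so for the second after the job is handed in, with the robot touching nothing.
It also fails if it takes over 42 s, if anything falls off the work surface, if the arm or the gripper's body presses on something with over 40 N, if the wrist force passes 120 N, or if a joint passes its speed limit or range.

## Working session

There is one attempt and no reset: what is moved stays moved. The work goes in short steps, Python scripts to look and compute and a tool call to move; the robot and the scene stay as the last step left them, time stands still between calls to the robot, and variables do not carry over. Pictures are saved under pics/ and viewed, about 8 in all and at most 12, crops included, and the job is handed in when it is done.

Besides the shell and the picture viewer there is one more tool, called after "Emit:" by a JSON object that holds its "method" and its "body", one argument or row to a line. apply_moves: Moves the arm, as the interface text tells. Shifts and turns lie within -1 to 1; 1 stands for 0.25 m of shift or pi rad of turn. Its arguments: {"type":"object","properties":{"rows":{"type":"array"},"claw":{"type":"number"},"squeeze":{"type":"number"}},"required":["rows"]}

```bash
mkdir -p pics; cat > h.py <<'E'
import numpy as np, cv2
from scipy.spatial.transform import Rotation as R
from bench import robot
def snap(n,f):
    c=robot.get_calibration(n); im=robot.capture(n)
    cv2.imwrite(f'pics/{f}.png',im[:,:,::-1]); np.save(f'pics/{f}.npy',{**c},allow_pickle=True); return im
def cal(f): return np.load(f'pics/{f}.npy',allow_pickle=True).item()
def toworld(f,u,v,z):
    c=cal(f); d=np.array([(u-c['cx'])/c['fx'],(v-c['cy'])/c['fy']]); s=d.copy()
    for _ in range(30): s=d/(1+c['k1']*(s@s))
    T=np.array(c['T']); r=T[:3,:3]@np.array([s[0],-s[1],-1]); o=T[:3,3]
    return o+r*(z-o[2])/r[2]
def topix(f,p):
    c=cal(f); T=np.array(c['T']); q=T[:3,:3].T@(np.array(p)-T[:3,3]); s=np.array([q[0],-q[1]])/-q[2]
    s=s*(1+c['k1']*(s@s)); return s*[c['fx'],c['fy']]+[c['cx'],c['cy']]
def st():
    o=robot.observe(); print({k:np.round(o[k],4) for k in ['clock','q','eef_pos','orientation','contact_force','gripper_width']}); return o
E
python3 - <<'E'
from h import *
o=st(); print(R.from_rotvec(o['orientation']).as_matrix().round(3), robot.hold_point_z)
snap('top','top0'); snap('scene','scene0'); snap('wrist','wrist0')
print(cal('top0'),cal('wrist0')['T'])
E
```

```text
{'clock': np.float64(0.0), 'q': array([ 1.5592,  0.5018, -0.4268,  1.5514,  0.2208,  1.1383, -0.2103]), 'eef_pos': array([ 0.1761, -0.625 ,  0.2303]), 'orientation': array([-1.3255,  1.0055, -1.003 ]), 'contact_force': array([-0.2482,  0.1066, -0.0992]), 'gripper_width': np.float64(0.0853)}
[[ 0.271 -0.     0.962]
 [-0.962  0.002  0.271]
 [-0.002 -1.     0.   ]] 0.0187
{'fx': 452.95599993356655, 'fy': 452.95599993356655, 'cx': 279.47621183609255, 'cy': 212.9187680008215, 'k1': -0.01713662643474338, 'T': array([[ 8.09089342e-03,  9.90583056e-01, -1.36673870e-01,
         3.04169852e-01],
       [-9.99966806e-01,  7.88360214e-03, -2.05790734e-03,
         8.97193523e-03],
       [-9.61045723e-04,  1.36685984e-01,  9.90613960e-01,
         1.48605425e+00],
       [ 0.00000000e+00,  0.00000000e+00,  0.00000000e+00,
         1.00000000e+00]])} [[ 0.27048619  0.91720671  0.29252191  0.25240183]
 [-0.96272325  0.25803826  0.08111842 -0.60345974]
 [-0.00107948 -0.30355905  0.95281202  0.37358966]
 [ 0.          0.          0.          1.        ]]
```

View pics/top0.png

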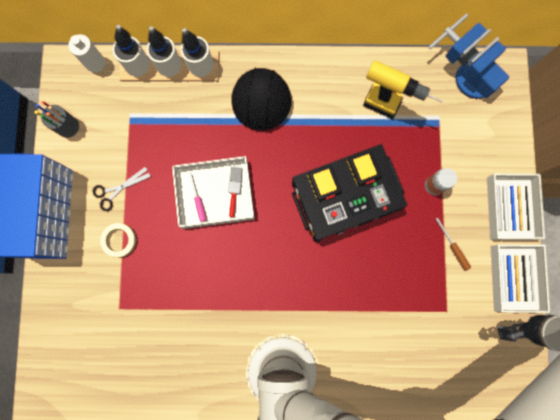

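View pics/scene0.png

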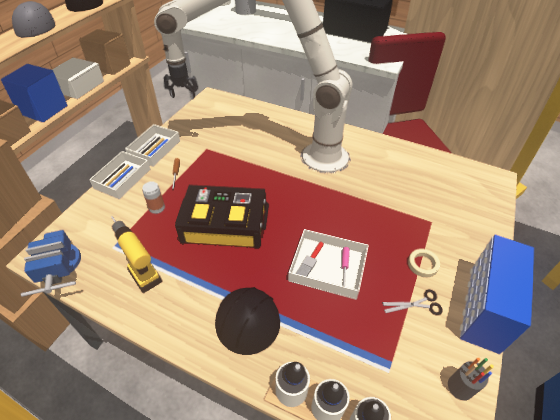

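The top view shows the station around pixel (350,193), reset pocket at about (334,214), and rocker at about (381,195). The tray is on the left and the can at (443,182).

```bash
python3 - <<'E'
from h import *
a=toworld('top0',334,214,.11); b=toworld('top0',381,195,.114)
print(a,b,np.linalg.norm(a-b)); d=a-b; print('yaw',np.arctan2(-d[0],d[1]))
c=toworld('top0',443,176,.122); print(c, toworld('top0',322,183,.133), toworld('top0',364,166,.133))
im=cv2.imread('pics/top0.png')[140:250,280:460]
cv2.imwrite('pics/top0c.png',cv2.resize(im,None,fx=4.4,fy=4.4,interpolation=cv2.INTER_CUBIC))
E
```

```text
[ 0.49200643 -0.15536783  0.11      ] [ 0.55160713 -0.30007326  0.114     ] 0.15655000300169514
yaw 0.390702220719504
[ 0.61119001 -0.49103668  0.122     ] [ 0.58380026 -0.1168956   0.133     ] [ 0.6378853 -0.2457683  0.133    ]
```

View pics/top0c.png

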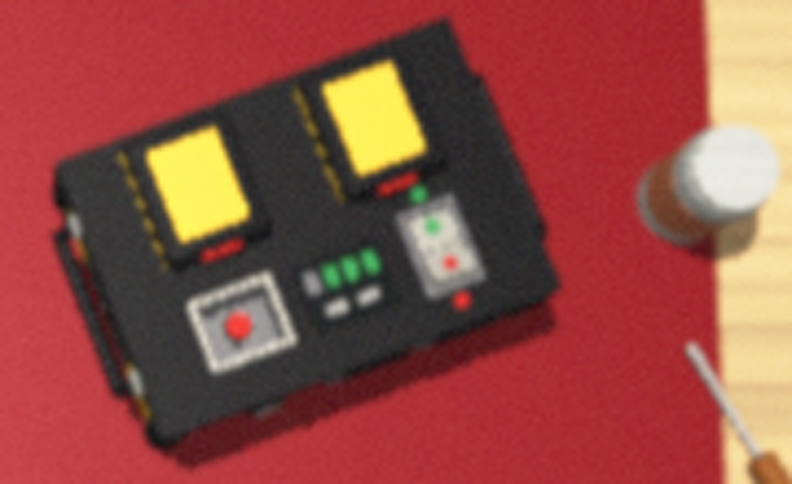

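The crop shows the pocket centre at full-image pixel (335,213), the rocker at (380,196), red dot near side and green dot far side.

Emit:
{"method": "apply_moves", "body": {
  "rows": [
    [-0.11,-0.03,0.16,0,-0.007,0],
    [-0.11,-0.03,0.16,0,-0.007,0],
    [-0.11,-0.03,0.16,0,-0.007,0],
    [-0.11,-0.03,0.16,0,-0.007,0],
    [-0.11,0,0.16,0,-0.007,0]
  ],
  "claw": 1,
  "squeeze": 20
}}

```text
clock: 0.78
eef_pos: [0.3227, -0.4298, 0.259]
orientation: [-1.363, 0.929, -0.923]
contact_force: [1.2, -0.3, -0.2]
gripper_width: 0.0002
```

Emit:
{"method": "apply_moves", "body": {
  "rows": [
    [-0.11,0,0.16,0,0,0],
    [-0.11,0,0.16,0,0,0],
    [-0.11,0,0.16,0,0,0],
    [-0.11,0,0.1,0,0,0],
    [0,0,0,0,0,0]
  ]
}}

```text
clock: 1.4
eef_pos: [0.4213, -0.2636, 0.2593]
orientation: [-1.365, 0.922, -0.917]
contact_force: [0.2, 0.6, 0.0]
gripper_width: 0.0001
```

```bash
python3 - <<'E'
from h import *
o=st(); print(R.from_rotvec(o['orientation']).as_matrix().round(3))
snap('wrist','w1')
E
```

```text
{'clock': np.float64(1.4), 'q': array([ 1.1002,  0.2233, -0.6761,  1.8858,  0.1538,  1.0884, -0.8198]), 'eef_pos': array([ 0.4213, -0.2636,  0.2593]), 'orientation': array([-1.3653,  0.9222, -0.9165]), 'contact_force': array([0.2395, 0.5789, 0.0011]), 'gripper_width': np.float64(0.0001)}
[[ 0.377 -0.002  0.926]
 [-0.926  0.004  0.377]
 [-0.004 -1.     0.   ]]
```

View pics/w1.png

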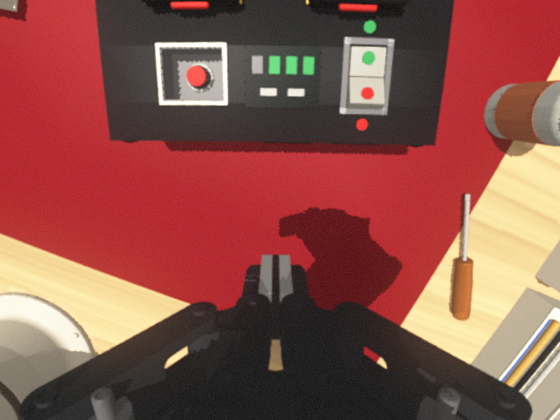

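The wrist picture shows the rim centre at (192,74), cap at (197,76), rocker pivot line at about (367,76), red dot (367,93), green dot (369,58), and fingertips at (276,258).

```bash
cat >> h.py <<'E'
def rel(p):
    o=robot.observe(); M=R.from_rotvec(o['orientation']).as_matrix()
    return (M.T@(np.array(p)-o['eef_pos'])/0.25).round(3)
E
python3 - <<'E'
from h import *
f='w1'
rim=np.mean([toworld(f,*p,.11) for p in [(157,43),(227,43),(228,105),(157,105)]],0)
cap=toworld(f,197,76,.098); red=toworld(f,367,93,.1205); gr=toworld(f,369,58,.114); piv=toworld(f,367,76,.114)
print(rim,cap,red,gr,piv)
d=rim-piv; yaw=np.arctan2(-d[0],d[1]); print('yaw',yaw,np.linalg.norm(d[:2]))
X=np.array([np.cos(yaw),np.sin(yaw),0]);Y=np.array([-X[1],X[0],0])
print('green/red off pivot',(gr-piv)@X,(red-piv)@X)
o=robot.observe();M=R.from_rotvec(o['orientation']).as_matrix(); print('toolx yaw err deg',np.degrees(np.arctan2(M[1,0],M[0,0])-np.arctan2(-Y[1],-Y[0])))
print('tips',topix(f,o['eef_pos']))
P=piv
for n,p in [('off',P-18*X/1e3),('on',P+18*X/1e3),('cap',cap)]: print(n,p,rel(p))
E
```

```text
[ 0.49466108 -0.15533807  0.11      ] [ 0.49509185 -0.15675948  0.098     ] [ 0.53644167 -0.30004549  0.1205    ] [ 0.56350874 -0.29060601  0.114     ] [ 0.54989214 -0.29539409  0.114     ]
yaw 0.3756260004468692 0.1505528372551453
green/red off pivot 0.01442375230439463 -0.014219069121871552
toolx yaw err deg 0.5028148846305752
tips [278.39229326 274.8960915 ]
off [ 0.53314713 -0.30199747  0.114     ] [0.306 0.58  0.363]
on [ 0.56663714 -0.2887907   0.114     ] [0.307 0.58  0.507]
cap [ 0.49509185 -0.15675948  0.098     ] [-0.289  0.646  0.44 ]
```

Emit:
{"method": "apply_moves", "body": {
  "rows": [
    [0.15,0.05,0.18,0,0,0],
    [0.15,0.1,0.18,0,0,0],
    [0,0.15,0,0,0,0],
    [0,0,0,0,0,0],
    [0,0,0,0,0,0]
  ]
}}

```text
clock: 2.08
eef_pos: [0.5306, -0.3117, 0.1814]
orientation: [-1.368, 0.934, -0.929]
contact_force: [1.0, 0.4, 0.1]
gripper_width: -0.0003
```

```bash
python3 - <<'E'
from h import *
st()
print(rel([.53315,-.3020,.114]),rel([.53315,-.3020,.123]))
E
```

```text
{'clock': np.float64(2.075), 'q': array([ 0.9372,  0.532 , -0.6146,  1.6807,  0.3502,  1.0445, -0.9905]), 'eef_pos': array([ 0.5306, -0.3117,  0.1814]), 'orientation': array([-1.3678,  0.9339, -0.929 ]), 'contact_force': array([0.9768, 0.3895, 0.1179]), 'gripper_width': np.float64(-0.0003)}
[-0.033  0.269  0.025] [-0.033  0.233  0.025]
```

Emit:
{"method": "apply_moves", "body": {
  "rows": [
    [-0.033,0.06,0.025,0,0,0],
    [0,0.06,0,0,0,0],
    [0,0.05,0,0,0,0],
    [0,0,0,0,0,0]
  ]
}}

```text
clock: 2.58
eef_pos: [0.5333, -0.3027, 0.1395]
orientation: [-1.369, 0.931, -0.934]
contact_force: [0.9, 0.1, 1.0]
gripper_width: -0.0
```

```bash
python3 - <<'E'
from h import *
st(); print(rel([.53315,-.3020,.114])); M=R.from_rotvec(robot.observe()['orientation']).as_matrix();print(M.round(3))
E
```

```text
{'clock': np.float64(2.575), 'q': array([ 0.9068,  0.574 , -0.5936,  1.722 ,  0.3872,  0.9638, -1.037 ]), 'eef_pos': array([ 0.5333, -0.3027,  0.1395]), 'orientation': array([-1.3689,  0.9313, -0.934 ]), 'contact_force': array([0.8639, 0.1237, 1.0276]), 'gripper_width': np.float64(-0.0)}
[-0.003  0.102  0.001]
[[ 0.363 -0.002  0.932]
 [-0.932 -0.006  0.363]
 [ 0.005 -1.    -0.004]]
```

Aligned. Press down in steps.

Emit:
{"method": "apply_moves", "body": {
  "rows": [
    [0,0.05,0,0,0,0],
    [0,0.03,0,0,0,0],
    [0,0.02,0,0,0,0],
    [0,0,0,0,0,0]
  ]
}}

```text
clock: 3.08
eef_pos: [0.5327, -0.3038, 0.1141]
orientation: [-1.371, 0.932, -0.935]
contact_force: [-1.7, -0.0, 4.7]
gripper_width: -0.0
```

Emit:
{"method": "apply_moves", "body": {
  "rows": [
    [0,0.012,0,0,0,0],
    [0,0.008,0,0,0,0]
  ]
}}

```text
clock: 3.32
eef_pos: [0.5328, -0.3039, 0.1139]
orientation: [-1.373, 0.933, -0.936]
contact_force: [-7.2, 3.1, 17.5]
gripper_width: -0.0001
```

Emit:
{"method": "apply_moves", "body": {
  "rows": [
    [0,-0.1,0,0,0,0],
    [0,-0.15,0,0,0,0],
    [-0.2,-0.05,0.02,0,0,0],
    [-0.2,0,0.02,0,0,0],
    [-0.2,0,0.02,0,0,0]
  ]
}}

```text
clock: 3.95
eef_pos: [0.495, -0.1589, 0.1892]
orientation: [-1.368, 0.933, -0.947]
contact_force: [0.9, 0.3, 0.3]
gripper_width: 0.0001
```

Emit:
{"method": "apply_moves", "body": {
  "rows": [
    [0,0,0,0,0,0],
    [0,0,0,0,0,0]
  ]
}}

```text
clock: 4.2
eef_pos: [0.4951, -0.155, 0.1895]
orientation: [-1.369, 0.927, -0.942]
contact_force: [0.5, -0.5, 0.1]
gripper_width: -0.0002
```

```bash
python3 - <<'E'
from h import *
o=st(); snap('wrist','w2'); print(rel([.4949,-.1561,.098]))
for p in [(.5499,-.2954,.114),(.4949,-.1561,.098)]: print(topix('w2',p))
E
```

```text
{'clock': np.float64(4.2), 'q': array([ 0.821 ,  0.3569, -0.6931,  1.9182,  0.2898,  0.9592, -1.2111]), 'eef_pos': array([ 0.4951, -0.155 ,  0.1895]), 'orientation': array([-1.3693,  0.9271, -0.9422]), 'contact_force': array([ 0.4729, -0.5154,  0.0659]), 'gripper_width': np.float64(-0.0002)}
[ 0.001  0.366 -0.002]
[473.00453553 219.76709758]
[275.21861774 215.50866355]
```

View pics/w2.png

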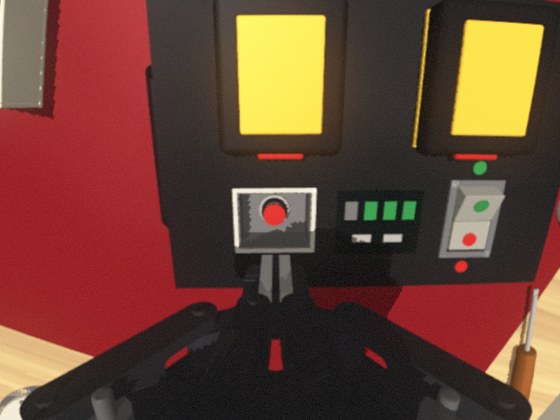

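The rocker is OFF: its far half is raised, with the green dot at (481,206). The cap is at (275,214), which matches the prediction (275,215.5). Descending into the pocket.

Emit:
{"method": "apply_moves", "body": {
  "rows": [
    [0,0.12,0,0,0,0],
    [0,0.12,0,0,0,0],
    [0,0.02,0,0,0,0],
    [0,0,0,0,0,0]
  ]
}}

```text
clock: 4.75
eef_pos: [0.4976, -0.1605, 0.1232]
orientation: [-1.365, 0.931, -0.95]
contact_force: [-0.2, 1.0, -0.3]
gripper_width: -0.0
```

```bash
python3 - <<'E'
from h import *
st(); print(rel([.4949,-.1561,.091]))
E
```

```text
{'clock': np.float64(4.75), 'q': array([ 0.7767,  0.4565, -0.6415,  1.9628,  0.3791,  0.8326, -1.2835]), 'eef_pos': array([ 0.4976, -0.1605,  0.1232]), 'orientation': array([-1.3651,  0.9309, -0.9496]), 'contact_force': array([-0.1999,  0.9705, -0.3016]), 'gripper_width': np.float64(-0.0)}
[-0.022  0.128 -0.004]
```

Emit:
{"method": "apply_moves", "body": {
  "rows": [
    [-0.022,0,-0.004,0,0,0],
    [0,0.04,0,0,0,0],
    [0,0.03,0,0,0,0],
    [0,0,0,0,0,0]
  ]
}}

```text
clock: 5.25
eef_pos: [0.4963, -0.1565, 0.1067]
orientation: [-1.364, 0.928, -0.953]
contact_force: [0.3, 0.1, 0.1]
gripper_width: 0.0002
```

```bash
python3 - <<'E'
from h import *
o=st(); print(rel([.4949,-.1561,.091]),R.from_rotvec(o['orientation']).as_matrix()[:,1].round(3))
E
```

```text
{'clock': np.float64(5.25), 'q': array([ 0.758 ,  0.4754, -0.6273,  1.982 ,  0.4027,  0.7943, -1.312 ]), 'eef_pos': array([ 0.4963, -0.1565,  0.1067]), 'orientation': array([-1.3641,  0.9281, -0.9533]), 'contact_force': array([0.2589, 0.1398, 0.1356]), 'gripper_width': np.float64(0.0002)}
[-0.005  0.063 -0.005] [ 0.009 -0.013 -1.   ]
```

Emit:
{"method": "apply_moves", "body": {
  "rows": [
    [-0.004,0.03,-0.005,0,0,0],
    [0,0.025,0,0,0,0],
    [0,0.02,0,0,0,0],
    [0,0,0,0,0,0]
  ]
}}

```text
clock: 5.75
eef_pos: [0.4954, -0.1562, 0.0913]
orientation: [-1.368, 0.927, -0.955]
contact_force: [0.2, -0.2, -0.6]
gripper_width: -0.0
```

Emit:
{"method": "apply_moves", "body": {
  "rows": [
    [0,0.012,0,0,0,0],
    [0,0.012,0,0,0,0]
  ]
}}

```text
clock: 6.0
eef_pos: [0.4959, -0.1564, 0.0907]
orientation: [-1.373, 0.926, -0.957]
contact_force: [-15.5, 3.1, 44.3]
gripper_width: 0.0
```

Emit:
{"method": "apply_moves", "body": {
  "rows": [
    [0,-0.08,0,0,0,0],
    [0,-0.15,0,0,0,0],
    [0,-0.15,0,0,0,0],
    [0,0,0,0,0,0]
  ]
}}

```text
clock: 6.5
eef_pos: [0.4957, -0.1542, 0.1876]
orientation: [-1.373, 0.925, -0.957]
contact_force: [0.2, -1.0, 0.2]
gripper_width: -0.0002
```

```bash
python3 - <<'E'
from h import *
o=st(); snap('wrist','w3'); print(rel([.5666,-.2888,.114]), R.from_rotvec(o['orientation']).as_matrix().round(3))
print([topix('w3',(.4949,-.1561,z)) for z in (.098,.091)],topix('w3',(.5499,-.2954,.114)))
E
```

```text
{'clock': np.float64(6.5), 'q': array([ 0.8124,  0.3547, -0.6912,  1.9257,  0.3023,  0.9485, -1.234 ]), 'eef_pos': array([ 0.4957, -0.1542,  0.1876]), 'orientation': array([-1.3732,  0.9249, -0.9569]), 'contact_force': array([ 0.2011, -1.0014,  0.2395]), 'gripper_width': np.float64(-0.0002)}
[0.6   0.301 0.081] [[ 0.353  0.008  0.935]
 [-0.935 -0.023  0.354]
 [ 0.024 -1.    -0.001]]
[array([274.56670225, 217.32374453]), array([274.36849417, 214.45121617])] [472.69585698 219.52876009]
```

View pics/w3.png

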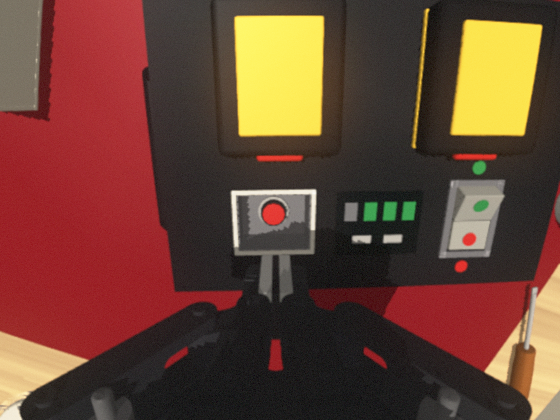

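The cap at (273,213) now sits deeper inside its ring, which matches the home prediction (274,214). The rocker is still OFF and the station hasn't moved.

Emit:
{"method": "apply_moves", "body": {
  "rows": [
    [0.2,0,0.027,0,0,0.007],
    [0.2,0,0.027,0,0,0],
    [0.17,0,0.027,0,0,0],
    [0,0,0,0,0,0],
    [0,0.08,0,0,0,0]
  ]
}}

```text
clock: 7.18
eef_pos: [0.5623, -0.282, 0.1583]
orientation: [-1.364, 0.946, -0.93]
contact_force: [0.5, 0.2, -0.6]
gripper_width: -0.0002
```

```bash
python3 - <<'E'
from h import *
o=st(); print(rel([.5666,-.2888,.114]), R.from_rotvec(o['orientation']).as_matrix()[:,1].round(3))
E
```

```text
{'clock': np.float64(7.175), 'q': array([ 0.8569,  0.5863, -0.6068,  1.6561,  0.3786,  1.0302, -1.0801]), 'eef_pos': array([ 0.5623, -0.282 ,  0.1583]), 'orientation': array([-1.3639,  0.9461, -0.9298]), 'contact_force': array([ 0.5022,  0.2223, -0.6242]), 'gripper_width': np.float64(-0.0002)}
[0.033 0.177 0.008] [-0.011  0.002 -1.   ]
```

Emit:
{"method": "apply_moves", "body": {
  "rows": [
    [0.03,0.04,0.008,0,0,0],
    [0,0.04,0,0,0,0],
    [0,0,0,0,0,0]
  ]
}}

```text
clock: 7.55
eef_pos: [0.5634, -0.2849, 0.1323]
orientation: [-1.366, 0.95, -0.92]
contact_force: [-0.2, -0.0, 0.1]
gripper_width: 0.0001
```

```bash
python3 - <<'E'
from h import *
o=st(); print(rel([.5666,-.2888,.114]), R.from_rotvec(o['orientation']).as_matrix()[:,1].round(3))
E
```

```text
{'clock': np.float64(7.55), 'q': array([ 0.8468,  0.6248, -0.5919,  1.6597,  0.3987,  1.0004, -1.0862]), 'eef_pos': array([ 0.5634, -0.2849,  0.1323]), 'orientation': array([-1.3662,  0.9503, -0.9203]), 'contact_force': array([-0.1571, -0.0214,  0.1452]), 'gripper_width': np.float64(0.0001)}
[0.02  0.073 0.007] [-0.018  0.006 -1.   ]
```

Emit:
{"method": "apply_moves", "body": {
  "rows": [
    [0.02,0,0.008,0.005,0,-0.004],
    [0,0.03,0,0,0,0],
    [0,0.025,0,0,0,0],
    [0,0.02,0,0,0,0],
    [0,0.01,0,0,0,0]
  ]
}}

```text
clock: 8.18
eef_pos: [0.5703, -0.288, 0.1138]
orientation: [-1.359, 0.926, -0.94]
contact_force: [-6.1, 1.6, 18.0]
gripper_width: 0.0002
```

Emit:
{"method": "apply_moves", "body": {
  "rows": [
    [0,-0.1,0,0,0,0],
    [0,-0.15,0,0,0,0],
    [-0.1,-0.15,-0.1,0,0,0],
    [-0.15,-0.05,-0.15,0,0,0],
    [0,0,0,0,0,0]
  ]
}}

```text
clock: 8.8
eef_pos: [0.4837, -0.2524, 0.2253]
orientation: [-1.362, 0.933, -0.936]
contact_force: [-0.1, -0.3, 0.1]
gripper_width: 0.0002
```

```bash
python3 - <<'E'
from h import *
o=st(); snap('wrist','w4')
print(topix('w4',(.4947,-.1553,.11)),topix('w4',(.5499,-.2954,.114)),[topix('w4',(.4949,-.1561,z)) for z in (.098,.091)])
im=cv2.imread('pics/w4.png'); cv2.imwrite('pics/w4c.png',cv2.resize(im,(800,600)))
E
```

```text
{'clock': np.float64(8.8), 'q': array([ 0.9862,  0.3617, -0.6836,  1.8168,  0.2622,  1.0528, -1.    ]), 'eef_pos': array([ 0.4837, -0.2524,  0.2253]), 'orientation': array([-1.3622,  0.9329, -0.9363]), 'contact_force': array([-0.0932, -0.3438,  0.0616]), 'gripper_width': np.float64(0.0002)}
[168.74213564 153.4382806 ] [354.57059682 152.17797607] [array([174.15542431, 151.64588955]), array([176.56283661, 150.60685576])]
```

View pics/w4.png

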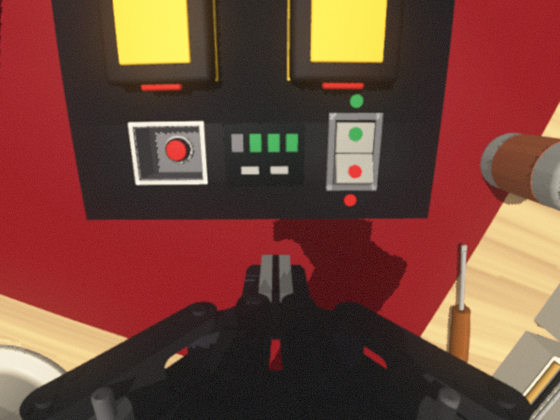

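The cap at (176,150) agrees with home (176.6,150.6). I'll check the rocker state by the dot positions.

```bash
python3 - <<'E'
from h import *
yaw=.3756; X=np.array([np.cos(yaw),np.sin(yaw),0]); P=np.array([.5499,-.2954,.114]); c,s=.015*np.cos(.4),.015*np.sin(.4); Z=np.array([0,0,1])
print('ON : red',topix('w4',P-c*X+s*Z),'green',topix('w4',P+.015*X))
print('OFF: red',topix('w4',P-.015*X),'green',topix('w4',P+c*X+s*Z))
im=cv2.imread('pics/w4.png').astype(int); b,g,r=[im[:,:,i] for i in range(3)]
for n,m in [('red',(r-g>70)),('green',(g-r>50))]:
    y,x=np.nonzero(m[110:188,330:378]); print(n,x.mean()+330,y.mean()+110)
y,x=np.nonzero((r-g>70)[135:170,155:200]); print('cap',x.mean()+155,y.mean()+135,len(x),x.ptp() if hasattr(x,'ptp') else np.ptp(x))
E
```

```text
ON : red [355.26962364 170.54818342] green [355.71077966 133.11441194]
OFF: red [353.43158797 170.64827061] green [357.47513619 135.23074736]
red 354.69127516778525 171.03355704697987
green 355.21830985915494 133.79577464788733
cap 175.68421052631578 149.9766081871345 342 20
```

The measured dot offset (−0.5 px) matches ON (−0.4) rather than OFF (−4.0), so I'm handing in.

```bash
python3 - <<'E'
from h import *
print(robot.job_done()); st()
E
```

```text
the job is handed in; nothing more can be done
None
the job is handed in; nothing more can be done
```

With the fingers shut, I pressed the rocker to OFF, then the reset button home, then the rocker back to ON. I handed in at about 9 s of robot time.

| Press | Tip height at the stop | Force (up) | Picture check |
|---|---|---|---|
| Rocker to OFF | 113.9 mm | 17.5 N | Far half seen raised before I touched the reset button |
| Reset button | 90.7 mm (home is 91 mm) | 44 N | Cap within about 1 px of where home should appear |
| Rocker to ON | 113.8 mm | 18 N | Dot positions match ON (offset −0.5 px; ON −0.4, OFF −4.0) |

- **Reset force:** the 44 N was at the fingertip against the hard stop, well above the 4 N the button needs. That is under the 120 N wrist limit; I read the 40 N limit as covering only the arm and gripper body.
- **Station and other items:** in the last wrist picture the pocket and rocker were where the first measurement put them, within about 1 px. The arm stayed clear of the other things, but I took no final overhead picture to confirm they were undisturbed.
- **Hand-in:** the gripper was clear above the bench with the force reading near zero. No check failed.

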